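# Dry pass on the overarm router

### The arm

A 7-joint arm with a two-finger parallel gripper is mounted at the origin on a cart in front of the work surface, level with it; the furniture and walls round the work are solid. World frame = base frame: x ahead of the robot, y to its left, z up, the work surface at z = 0. Lengths are in mm, angles in rad, forces in N, time in s.
With the tool pointing down it reaches from about 375 to 925 mm from the base axis. Payload 3.1 kg.
Tool frame: the origin (TCP) lies at the very end of the fingers, on their centre line; the grasp point (between the pads) lies 19 mm behind it; z points along the fingers, y is the line along which they close (so a half turn about z gives the same grasp; the last joint's range is limited). The gripper opens to 85 mm and grips with 20 to 120 N. Pads are 22 mm wide; open, the fingers measure 114 mm over their backs; the gripper's body (76 mm by 85 mm) begins 54 mm behind the grasp point. The pads swing forward as they close: fully open they stand 13 mm farther back than shut.
Start: joints at [-1.412, 0.383, 0.044, 1.598, -0.018, 1.161, -0.05], TCP at [165.068, 628.693, 231.269] pointing down, gripper open.
Joint ranges: [-2.61, 2.61], [-0.41, 2.15], [-1.48, 1.57], [0, 2.5], [-1.57, 4.71], [0.05, 1.97], [-2.85, 2.85]. Speed limits (rad/s): [2.79, 2.79, 3.14, 3.14, 3.14, 3.14, 3.14].

### API

Orientations are given as a rotation vector (axis times angle).
In Python, from workcell import bot, eyes gives the robot as it stands.
- The arm moves only by the shell command python3 -m pendant 'ROWS'. ROWS is JSON, a list of rows, each a list of 3 entries, a list of its own where there are three numbers: the shift along the tool's x, y, z in m, then the turn, a rotation vector about the tool's x, y, z in degrees, then the finger opening in m, from 0 to 0.0854. A call has 1 to 5 rows; each row is the pose to reach, as a shift and turn from the pose commanded when the call began, along the tool's axes at that moment; what a row does not reach only later rows make up. A row lasts 1/10 s, in which the tool goes at most 50 mm and 8.59 degrees, less where a joint would pass 70% of its speed; a pose out of reach is approached as far as the arm can. A call with a gripper value outside its range is refused whole. The fingers move at their own pace and stop on an object; the grip force is fixed at half the most. Time passes only in rows, so rows that repeat a pose let the fingers close. It gives the time, the measured TCP pose, the force, the opening and the grip force at its end, in the units of the state.
- bot.get_state(): the state, without advancing time (a new reading comes with each control period).
- eyes.get_image(name): name is "side" or "top" or "wrist"; returns a dict with "pixels" (400x640x3 uint8, red, green, blue), "intrinsics" (3x3 intrinsics, pixels), "world_from_camera" (4x4, takes a point from camera to world coordinates). Camera axes: x right, y down, z forward; pixel columns grow to the right and rows downward; lengths in mm; the calibration is good to about 2 mm. A picture is of the moment at which its call begins. There is no depth.
- bot.sign_off(): hands the job in; it is judged then, once.
The state is a dict: "time": time; "q": joint angles; "qvel": joint speeds; "joint_efforts": joint torques, N m; "eef_pos": TCP position; "tcp_rot": TCP orientation; "wrist_force": force on the tool from outside, world axes, zero at the start; "moment": the same for the moment, N m; "opening": finger opening in mm; "finger_force": force on a finger pad.
Only numpy, scipy, OpenCV 4.12 (cv2) and the standard library are available. Lean on these libraries where they do the work, as an engineer would, in place of code of your own. Each camera call takes 0.05 s, during which the arm holds its last target. There are 200 camera calls.

### The job

Rehearse a stopped groove on the overarm router with the power off: first flip the red toggle on the supply box over to off (tipped to the left as you face the box). Then take the orange push stick from its holder, press the maple blank against the fence with it and feed the blank along the fence, under the raised bit, until it rests gently against the stop; the blank must stay against the fence all the while it is under the router, and only the stick may touch it. Finally stand the stick back in its holder and leave everything else on the bench alone.

Things in the scene. Friction and masses are not known exactly. Their poses are not given: they have to be found in the camera images.
- router_stand: Overarm router stand, fixed to the bench: plywood table, top 40 mm above the bench, 190 mm (x) by 405 mm (y). Origin on the bench straight below the bit; +x square into the fence (away from the robot), +y the feed direction (to the robot's left), z up.
- stop_corner (a point): Point of the table top where fence and stop meet, at x=+22.5, y=+96, z=+40 mm of router_stand, same axes. Fence: aluminium rail 20 mm thick, 30 mm high (its clamp knobs, behind it, 34 mm), face in the plane x=0, from y=-371 to y=+34. Stop: wooden, face in the plane y=0, 40 mm wide from the fence, 24 mm thick, 37 mm high (47 with its red screw).
- plate_edge (a point): Middle of the lower right edge of the metal carriage plate that holds the router, at x=0, y=-64, z=+116 mm of router_stand, 76 mm above the table. The plate is 10 mm thick and goes from here 128 mm in +y, 68 mm in -x and 113 mm in +x; the router on it, 176 mm tall, keeps within this outline. The bit hangs 16 mm below the plate. Two posts 100 mm in +x carry it, 262 mm high.
- blank: Pale maple blank, 45 mm (x) by 150 mm (y) by 36 mm high, about 0.18 kg, lying loose on the table right of the router, some 4 to 27 mm off the fence, a little askew. Origin at the centre of its underside, y along it to the leading (left) end, x to the fence. When home against fence and stop, its trailing end is 10 mm under the carriage plate.
- blank_lead (a point): Lower corner of the blank at its leading end, fence side (x=+22.5, y=+75 mm, z=0 of the blank).
- blank_tail (a point): Lower corner of the blank at its trailing end, fence side (x=+22.5, y=-75 mm, z=0 of the blank).
- push_stick: Straight orange push stick, 169 mm long, 16 mm thick (x), 22 mm wide (y), 0.07 kg, standing loosely upright in its holder. Origin at the centre of its foot, z along it to the round top. Grip it across the 16 mm, 125 to 145 mm above the foot, firmly (40 N or more), or it turns in the fingers.
- stick_notch (a point): Apex of the V notch in the stick's foot (8 mm above it, axes as the stick's); it opens downwards, lip on the +y side, heel on the -y side. With the stick leaning 40 degrees, top back towards the blank's trailing end (-y), lip lies on the blank's top, heel down its trailing end face. Under a lean of 32 degrees or so it meets the carriage plate before the blank is home.
- stick_holder: Dark wooden block, 56 mm (x) by 64 mm (y) by 52 mm high, fixed to the bench, with an upright slot 21 mm (x) by 27 mm (y), 40 mm deep, in the middle of its top. Origin at the centre of its underside; the stick's foot rests on the slot's floor, 12 mm above the origin.
- speed_box: Pale grey supply box of the router, 85 mm (x) by 76 mm (y) by 78 mm high, fixed to the bench, a black knob on its front (-x) face (which stays as it is) and a red toggle on top. Origin at the centre of its underside.
- speed_box_toggle (a joint): Tilt of the red toggle (rad) about an axis along the box's x, 82 mm above the bench: +0.35 is on (tip to the right, -y), -0.35 is off (tip to the left, +y). Over-centre spring: about 1 N at its tip to push it past upright, whence it snaps over and stays.
- toggle_tip (a point): Top of the red toggle, an upright pin 11 mm thick and 20 mm long, centred at x=+9, y=-12 mm of the box, its top 102 mm above the bench when upright. Moves with it.
- glue_bottle: Cream glue bottle, 56 mm by 168 mm high, standing on the bench; a bystander. Origin at its foot.
- brad_tin: Round tin with a green lid, 57 mm by 28 mm high; a bystander. Origin at its foot.
- sanding_block: Yellow-brown sanding sponge 40 by 70 by 26 mm; a bystander. Origin under its centre.
- pencil: Yellow pencil lying on the bench, 185 mm long (along its y); a bystander. Origin under its centre.

How it is judged:
By the outcome, as a careful person would: the job done as asked, in the order asked, and still so for the second after the job is handed in, with the robot touching nothing.
It also fails if it takes over 72 s, if anything falls off the work surface, if the arm or the gripper's body presses on something with over 40 N, if the wrist force passes 120 N, or if a joint passes its speed limit or range.

## Working session

There is one attempt and no reset: what is moved stays moved. The work goes in short steps, Python scripts to look and compute and a shell command to move; the robot and the scene stay as the last step left them, time stands still between calls to the robot, and variables do not carry over. Pictures are saved under pics/ and viewed, at most 10 in all, crops included, and the job is handed in when it is done.

```bash
ls; mkdir -p pics; cat > h.py <<'E'
import numpy as np, cv2
from workcell import bot, eyes
from scipy.spatial.transform import Rotation as R
def shot(n,f=None):
    d=eyes.get_image(n); im=np.array(d["pixels"])[:,:,::-1].copy()
    if f: cv2.imwrite("pics/"+f,im); np.savez("pics/"+f+".npz",im=im,K=d["intrinsics"],T=d["world_from_camera"])
    return im,np.array(d["intrinsics"]),np.array(d["world_from_camera"])
def load(f):
    z=np.load("pics/"+f+".npz"); return z["im"],z["K"],z["T"]
def ray(uv,K,T):
    d=T[:3,:3]@np.linalg.solve(K,[uv[0],uv[1],1.]); return T[:3,3],d/np.linalg.norm(d)
def onz(uv,z,K,T):
    o,d=ray(uv,K,T); return o+d*(z-o[2])/d[2]
def proj(p,K,T):
    c=T[:3,:3].T@(np.array(p)-T[:3,3]); u=K@c; return u[:2]/u[2]
def tri(rs):
    A=sum(np.eye(3)-np.outer(d,d) for o,d in rs); b=sum((np.eye(3)-np.outer(d,d))@o for o,d in rs); return np.linalg.solve(A,b)
E
python3 - <<'E'
from h import *
ims=[]
for n in("side","top","wrist"):
    im,K,T=shot(n,n+"0.png"); print(n,K.tolist(),np.round(T,3).tolist())
s=bot.get_state(); print(s)
E
```

```text
pics
side [[481.8728048362835, 0.0, 319.239234810447], [0.0, 481.8728048362835, 203.5807613991661], [0.0, 0.0, 1.0]] [[0.981, -0.076, 0.179, 321.74], [-0.194, -0.377, 0.906, -887.148], [-0.002, -0.923, -0.384, 500.323], [0.0, 0.0, 0.0, 1.0]]
top [[487.02797802279355, 0.0, 325.6966121574247], [0.0, 487.02797802279355, 203.74010904316359], [0.0, 0.0, 1.0]] [[-0.012, -0.987, 0.163, 309.517], [-1.0, 0.013, 0.004, 12.372], [-0.006, -0.162, -0.987, 1303.535], [0.0, 0.0, 0.0, 1.0]]
wrist [[285.619669309723, 0.0, 318.6156971091301], [0.0, 285.619669309723, 199.82130650172834], [0.0, 0.0, 1.0]] [[0.253, 0.923, 0.291, 89.174], [0.967, -0.241, -0.079, 647.852], [-0.003, 0.302, -0.953, 372.943], [0.0, 0.0, 0.0, 1.0]]
{'time': 0.15, 'q': array([-1.41178165,  0.38367939,  0.04383158,  1.59917812, -0.01791156,
        1.16117352, -0.04989039]), 'qvel': array([-1.54192243e-03, -3.56451206e-03, -1.22112973e-03, -4.23973540e-03,
       -2.33486784e-04,  8.77211465e-05, -3.08819369e-04]), 'joint_efforts': array([ 1.78723436e-03, -4.34052122e+01,  1.02662098e+00, -2.49977946e+01,
        1.07015067e-02,  7.32547778e-03, -3.88501221e-06]), 'eef_pos': array([164.90404892, 627.99498888, 230.17106775]), 'tcp_rot': array([-0.40212802, -3.11557465,  0.00320263]), 'wrist_force': array([-0.67076405, -0.50548241, -0.78061053]), 'moment': array([-0.03695133,  0.03153236, -0.02971456]), 'finger_force': 0.0, 'opening': 85.4218554184151}
```

View pics/top0.png

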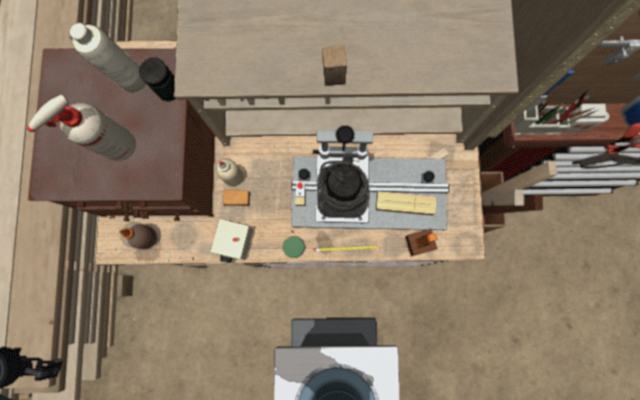

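View pics/side0.png

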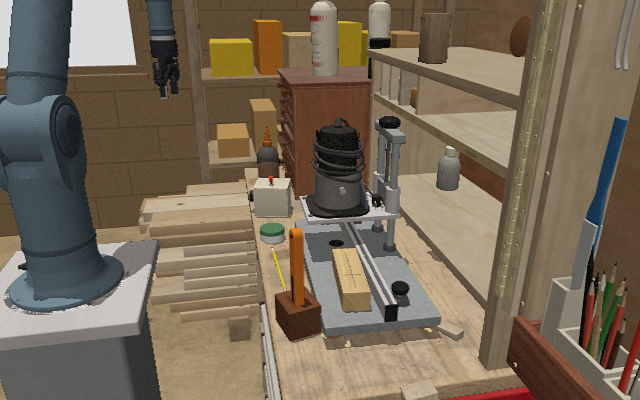

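The top view shows the box at (231,240) with its toggle at (236,239), the blank at (406,203), the stick and holder at (424,241), the fence at y≈187 and the stop at (300,190). The side view shows the stick upright at (297,265) and the blank at (351,280). Next I'll take an enlarged crop.

```bash
python3 - <<'E'
from h import *
im,K,T=load("top0.png"); a=cv2.resize(im[140:265,205:462],None,fx=3,fy=3,interpolation=cv2.INTER_CUBIC)
im,K,T=load("side0.png"); b=cv2.resize(im[165:345,245:445],None,fx=3,fy=3,interpolation=cv2.INTER_CUBIC)
cv2.imwrite("pics/a.png",a);cv2.imwrite("pics/b.png",b)
E
```

```text
(no output)
```

View pics/a.png

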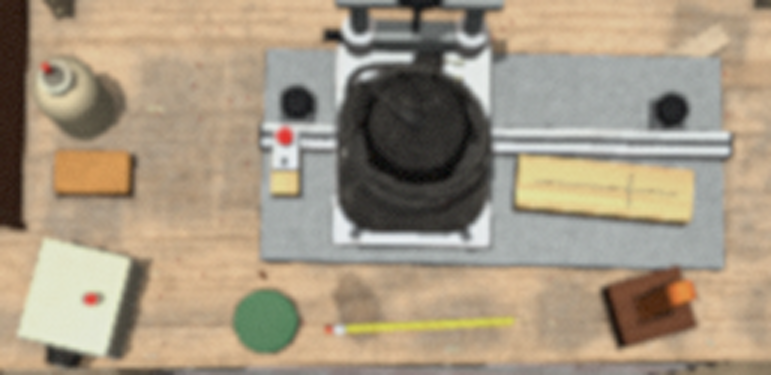

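View pics/b.png

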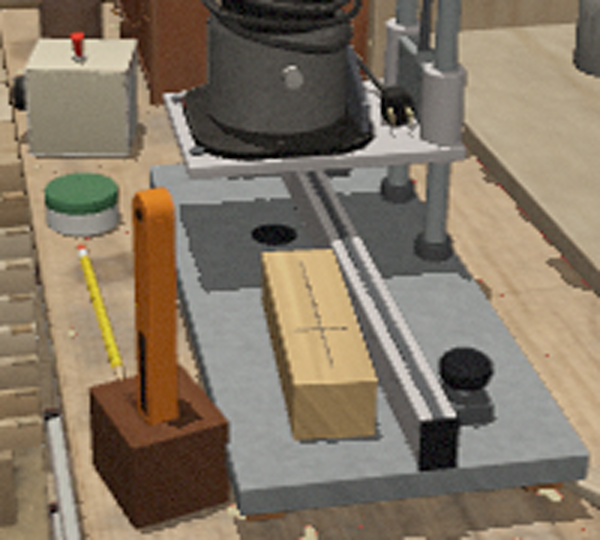

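The crops show the toggle at (91,299), tipped right (top). The stick is in its holder, leaning slightly, and the blank sits 4–10 mm off the fence, askew. Now I'll measure.

```bash
cat > m.py <<'E'
from h import *
im,K,T=load("top0.png"); ims,Ks,Ts=load("side0.png")
c=lambda x,y:((x+.5)/3-.5+205,(y+.5)/3-.5+140)
s=lambda x,y:((x+.5)/3-.5+245,(y+.5)/3-.5+165)
np.set_printoptions(precision=1,suppress=True)
def rect(roi,lo,hi,z,name):
    x0,y0,x1,y1=[int(v) for v in (*c(*roi[:2]),*c(*roi[2:]))]
    h=cv2.cvtColor(im[y0:y1,x0:x1],cv2.COLOR_BGR2HSV); m=cv2.inRange(h,lo,hi)
    k=max(cv2.findContours(m,0,2)[0],key=cv2.contourArea); 
    P=np.array([onz((p[0][0]+x0,p[0][1]+y0),z,K,T)[:2] for p in k],np.float32)
    r=cv2.minAreaRect(P); print(name,np.array(r[0]),np.array(r[1]),r[2]); print(cv2.boxPoints(r).tolist())
rect((500,140,710,240),(15,60,120),(35,255,255),76,"blank")
rect((595,255,715,355),(0,60,20),(20,255,130),52,"holder")
rect((10,230,140,370),(22,5,150),(60,70,255),78,"box")
rect((225,280,305,360),(50,60,30),(95,255,255),28,"tin")
print("table top-view")
for p in((265,48),(722,55),(724,267),(260,262)): print(onz(c(*p),40,K,T))
print("fence top front R/L",onz(c(729,156),70,K,T),onz(c(263,147),70,K,T), "back R", onz(c(729,134),70,K,T))
print("stop corners", [onz(c(*p),77,K,T) for p in((272,193),(299,193),(299,150))])
print("plate", [onz(c(*p),126,K,T) for p in((333,244),(490,246))])
print("side: table",[onz(s(*p),40,Ks,Ts) for p in((240,497),(586,455))])
print("fence end top L,R / bottom L", onz(s(420,420),70,Ks,Ts),onz(s(456,414),70,Ks,Ts),onz(s(418,468),40,Ks,Ts))
print("blank top corners side",[onz(s(*p),76,Ks,Ts) for p in((262,253),(331,250),(376,380),(293,384))])
print("blank bottom",[onz(s(*p),40,Ks,Ts) for p in((298,438),(376,436))])
print("holder top side",[onz(s(*p),52,Ks,Ts) for p in((90,388),(144,436),(228,425),(180,370))])
print("stick top tri",tri([ray(c(681,292),K,T),ray(s(153,193),Ks,Ts)]),"toggle tip",tri([ray(c(91,298),K,T),ray(s(78,36),Ks,Ts)]))
print("plate side",[onz(s(*p),121,Ks,Ts) for p in((193,171),(462,155))])
E
python3 m.py
```

```text
blank [ 513.1 -187. ] [150.6  48.2] 83.99625396728516
[[481.29583740234375, -259.38922119140625], [529.2095336914062, -264.4283142089844], [544.9607543945312, -114.65948486328125], [497.04705810546875, -109.62039184570312]]
holder [ 414.1 -223.6] [56.  73.1] 14.664216041564941
[[377.7314147949219, -195.35302734375], [396.2367248535156, -266.07098388671875], [450.3813781738281, -251.90252685546875], [431.8760681152344, -181.1845703125]]
box [425.6 261.9] [77.9 88. ] 76.08146667480469
[[373.51055908203125, 234.6502685546875], [458.9495849609375, 213.4769287109375], [477.69720458984375, 289.1275634765625], [392.2581787109375, 310.3009033203125]]
tin [406.7 104.1] [52.1 49.7] 44.522037506103516
[[370.7397155761719, 103.59748077392578], [405.5884094238281, 68.16248321533203], [442.7430725097656, 104.70238494873047], [407.8943786621094, 140.13739013671875]]
table top-view
[649.1 103.7  40. ]
[ 637.1 -302.7   40. ]
[ 447.9 -294.6   40. ]
[457.3 108.2  40. ]
fence top front R/L [ 540.2 -296.6   70. ] [553.3 103.3  70. ] back R [ 559.4 -297.6   70. ]
stop corners [array([511.9,  95.2,  77. ]), array([511.6,  72.2,  77. ]), array([548.9,  72. ,  77. ])]
plate [array([461.2,  42.4, 126. ]), array([457.9, -85. , 126. ])]
side: table [array([ 446.2, -296.9,   40. ]), array([ 633.2, -298.2,   40. ])]
fence end top L,R / bottom L [ 541.8 -291.7   70. ] [ 561.8 -290.3   70. ] [ 542.4 -291.5   40. ]
blank top corners side [array([ 499.4, -108.7,   76. ]), array([ 542.5, -113.4,   76. ]), array([ 527.5, -260.3,   76. ]), array([ 483.4, -255.3,   76. ])]
blank bottom [array([ 487.3, -253.3,   40. ]), array([ 529.1, -259.9,   40. ])]
holder top side [array([ 380.9, -201.3,   52. ]), array([ 403.8, -252.1,   52. ]), array([ 449.2, -251.1,   52. ]), array([ 433., -193.,   52.])]
stick top tri [ 414.4 -226.5  180.7] toggle tip [422.  242.7 103.1]
plate side [array([462. , -76.4, 121. ]), array([635.3, -86.5, 121. ])]
```

```bash
cat >> h.py <<'E'
def go(p,Rt=None):
    s=bot.get_state(); R0=R.from_rotvec(s["tcp_rot"]); Rt=R0 if Rt is None else Rt
    print("shift m",np.round(R0.inv().apply(np.array(p)-s["eef_pos"])/1000,4),"turn deg",np.round((R0.inv()*Rt).as_rotvec(degrees=True),2))
def down(az,lean=0,leanaz=None):
    """tool z down, tool y along azimuth az (deg); then lean about tool-y axis (deg)"""
    a=np.radians(az); y=np.array([np.cos(a),np.sin(a),0]); z=np.array([0,0,-1.]); x=np.cross(y,z)
    return R.from_rotvec(np.radians(lean)*y)*R.from_matrix(np.column_stack([x,y,z]))
E
python3 - <<'E'
from h import *
np.set_printoptions(precision=1,suppress=True)
rs=[]
for f,(x0,y0,x1,y1) in(("top0.png",(210,215,255,262)),("side0.png",(255,172,290,192))):
    im,K,T=load(f); h=cv2.cvtColor(im[y0:y1,x0:x1],cv2.COLOR_BGR2HSV)
    m=cv2.inRange(h,(0,120,80),(8,255,255))|cv2.inRange(h,(172,120,80),(180,255,255))
    v,u=np.nonzero(m); print(f,len(u),u.min()+x0,u.max()+x0,v.min()+y0,v.max()+y0); uv=(u.mean()+x0,v.mean()+y0); rs.append(ray(uv,K,T)); print(onz(uv,97,K,T))
print(tri(rs))
im,K,T=load("side0.png"); c=lambda x,y:((x+.5)/3-.5+245,(y+.5)/3-.5+165)
print("box top corners side",[onz(c(*p),78,K,T) for p in((26,70),(135,72),(138,40),(38,40))])
a=-13.9; Rb=R.from_euler('z',a,degrees=True); t=np.array([424,242,0])
go(t+Rb.apply([0,-32,130]))
E
```

```text
top0.png 9 234 236 238 240
[422.4 243.9  97. ]
side0.png 26 268 272 175 183
[421.5 249.6  97. ]
[421.6 243.5  99.2]
box top corners side [array([377.7, 238.4,  78. ]), array([465.1, 215.9,  78. ]), array([478.6, 293.1,  78. ]), array([393.1, 310.5,  78. ])]
shift m [-0.3 -0.3  0.1] turn deg [0. 0. 0.]
```

```bash
sed -i 's/print("shift m",np.round(\(.*\),4),"turn deg",np.round(\(.*\),2))/print("shift m",np.round(\1,4).tolist(),"turn deg",np.round(\2,2).tolist())/' h.py; python3 - <<'E'
from h import *
Rb=R.from_euler('z',-13.9,degrees=True); t=np.array([424,242,0])
go(t+Rb.apply([0,-34,140]))
print(down(76.1).as_rotvec())
s=bot.get_state();print((R.from_rotvec(s["tcp_rot"]).inv()*down(76.1)).as_rotvec(degrees=True))
E
```

```text
shift m [-0.3491, -0.3414, 0.0909] turn deg [0.0, 0.0, 0.0]
[0.38014257 3.11850862 0.        ]
[-0.11716054  0.00434366 -0.80904145]
```

```bash
python3 -m pendant '[[[-0.035,-0.034,0],[0,0,0],0],[[-0.07,-0.068,0],[0,0,0],0],[[-0.105,-0.102,0],[0,0,0],0],[[-0.14,-0.136,0],[0,0,0],0],[[-0.175,-0.17,0],[0,0,0],0]]'
python3 -m pendant '[[[-0.035,-0.034,0.0],[0,0,0],0],[[-0.07,-0.068,0.02],[0,0,0],0],[[-0.105,-0.102,0.04],[0,0,0],0],[[-0.14,-0.136,0.065],[0,0,0],0],[[-0.174,-0.171,0.09],[0,0,0],0]]'
python3 -m pendant '[[[0,0,0],[0,0,0],0],[[0,0,0],[0,0,0],0]]'
python3 - <<'E'
from h import *
Rb=R.from_euler('z',-13.9,degrees=True); t=np.array([424,242,0])
go(t+Rb.apply([0,-34,93]))
im,K,T=shot("wrist","w1.png")
E
```

```text
time: 0.65
eef_pos: [291.8, 417.7, 231.0]
tcp_rot: [-0.402, -3.116, 0.001]
wrist_force: [1.1, 0.6, -1.1]
opening: 12.1
finger_force: 0.0
time: 1.15
eef_pos: [410.2, 220.4, 147.8]
tcp_rot: [0.402, 3.115, 0.002]
wrist_force: [1.4, 0.2, -0.2]
opening: 0.5
finger_force: 0.0
time: 1.35
eef_pos: [409.2, 220.3, 147.4]
tcp_rot: [-0.408, -3.113, 0.002]
wrist_force: [0.1, 0.5, 0.6]
opening: -0.1
finger_force: 0.0
shift m [-0.0094, -0.0092, 0.0544] turn deg [0.0, 0.0, 0.0]
```

View pics/w1.png

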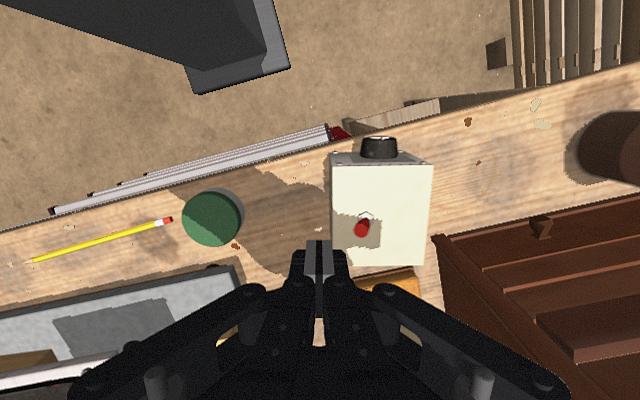

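The wrist view shows the closed fingertips at (319,245), the red toggle at (362,227) and the box top from (331,165) to (425,266). The toggle is still tipped right.

```bash
python3 - <<'E'
from h import *
np.set_printoptions(precision=1,suppress=True)
im,K,T=load("w1.png")
print("tip",onz((362,229),98,K,T),"root",onz((367,214),80,K,T)); C=[onz(p,78,K,T) for p in((331,165),(433,165),(425,266),(331,263))]; print(C,np.mean(C,0))
print("tcp proj",proj(bot.get_state()["eef_pos"],K,T))
E
```

```text
tip [421.8 249.3  98. ] root [418.6 256.6  80. ]
[array([374.1, 238.8,  78. ]), array([393.8, 312.8,  78. ]), array([477.5, 294.2,  78. ]), array([454.5, 218.6,  78. ])] [425.  266.1  78. ]
tcp proj [322.5 255.9]
```

```bash
python3 -m pendant '[[[-0.006,0,0.03],[0,0,0],0],[[-0.006,0,0.0545],[0,0,0],0],[[-0.006,0,0.0545],[0,0,0],0]]'
python3 -m pendant '[[[0,0.008,0],[0,0,0],0],[[0,0.014,0],[0,0,0],0],[[0,0.018,0],[0,0,0],0],[[0,0.021,0],[0,0,0],0],[[0,0.024,0],[0,0,0],0]]'
python3 - <<'E'
from h import *
np.set_printoptions(precision=1,suppress=True)
im,K,T=shot("side","s2.png")
cv2.imwrite("pics/s2c.png",cv2.resize(im[140:225,225:325],None,fx=5,fy=5,interpolation=cv2.INTER_CUBIC))
E
```

```text
time: 1.7
eef_pos: [412.2, 221.3, 91.6]
tcp_rot: [-0.395, -3.112, 0.005]
wrist_force: [-0.7, -1.1, 0.2]
opening: 0.3
finger_force: 0.0
time: 2.2
eef_pos: [422.3, 244.5, 95.6]
tcp_rot: [0.401, 3.115, 0.002]
wrist_force: [-0.7, -2.7, 9.6]
opening: 0.2
finger_force: 6.3
```

View pics/s2c.png

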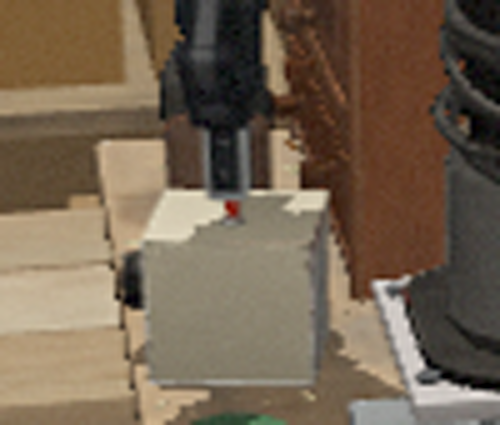

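The crop shows the fingertip (228,195) sitting on top of the red toggle (232,210): it rode up over it. I'll lift, go back and push lower.

```bash
python3 -m pendant '[[[0,0,-0.02],[0,0,0],0],[[0,-0.02,-0.02],[0,0,0],0],[[0,-0.032,-0.015],[0,0,0],0],[[0,-0.032,0.003],[0,0,0],0],[[0,-0.032,0.004],[0,0,0],0]]'
python3 - <<'E'
from h import *
np.set_printoptions(precision=1,suppress=True)
im,K,T=shot("side","s3.png"); im2,K2,T2=shot("wrist","w3.png")
h=cv2.resize(im[150:215,240:310],None,fx=5,fy=5,interpolation=cv2.INTER_CUBIC); g=cv2.resize(im2[140:290,280:445],(385,350))
h=cv2.resize(h,(377,350)); cv2.imwrite("pics/s3c.png",np.hstack([h,g])); print(bot.get_state()["eef_pos"])
m=cv2.inRange(cv2.cvtColor(im2[140:290,325:445],cv2.COLOR_BGR2HSV),(0,140,80),(8,255,255)); v,u=np.nonzero(m); print(u.mean()+325,v.mean()+140)
for z in (90,98): print(onz((u.mean()+325,v.mean()+140),z,K2,T2))
E
```

```text
time: 2.75
eef_pos: [411.3, 211.2, 87.9]
tcp_rot: [-0.403, -3.112, 0.004]
wrist_force: [-0.4, -0.4, 0.7]
opening: 0.1
finger_force: 0.0
[412.6 212.4  89.2]
407.9196428571429 261.7375
[426.9 259.   90. ]
[421.8 257.4  98. ]
```

View pics/s3c.png

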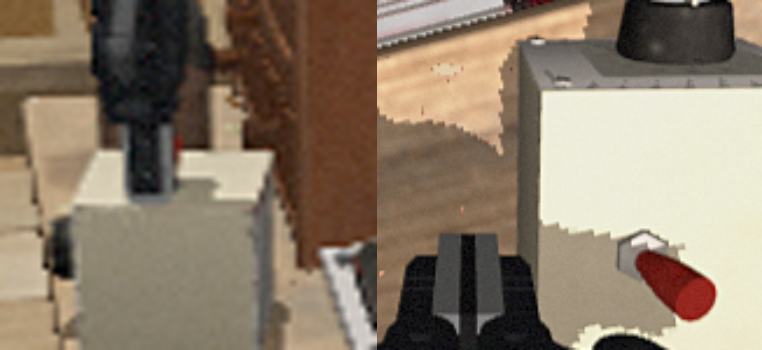

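The toggle now leans left: its tip is at (695,298) and its root at (642,255) in the crop, whereas the tip was right of the root's line before. I'll confirm this by ray casting.

```bash
python3 - <<'E'
from h import *
np.set_printoptions(precision=1,suppress=True)
im,K,T=load("w3.png"); f=lambda x,y:(280+(x-377)*165/385,140+y*150/350)
Rb=R.from_euler('z',-13.9,degrees=True)
a=onz(f(695,298),100.8,K,T);b=onz(f(642,255),80,K,T); print(a,b,Rb.inv().apply(a-b))
# pre-grasp pose above stick
st=np.array([414.4,-226.5,0])
go([412,212,260],down(16)); print(down(16).as_rotvec(), down(-164).as_rotvec(), bot.get_state()["q"])
go([414,-226,260],down(16)); go([414,-226,260],down(-164))
E
```

```text
[424.6 260.5 100.8] [423.  254.1  80. ] [-0.   6.6 20.8]
shift m [0.0006, -0.0007, -0.1708] turn deg [-0.09, -0.02, 59.28]
[1.9 2.5 0. ] [ 2.5 -1.9  0. ] [-0.9  0.2  0.3  2.2 -0.1  0.8  0.9]
shift m [-0.1126, -0.4238, -0.1705] turn deg [-0.09, -0.02, 59.28]
shift m [-0.1126, -0.4238, -0.1705] turn deg [0.02, -0.1, -120.72]
```

```bash
python3 -m pendant '[[[0,0,-0.05],[0,0,0],0],[[0,0,-0.1],[0,0,0],0],[[0,-0.01,-0.15],[0,0,0],0],[[-0.005,-0.03,-0.19],[0,0,0],0],[[-0.015,-0.06,-0.21],[0,0,8],0]]'
python3 -m pendant '[[[0,-0.048,0],[0,0,8],0],[[-0.008,-0.096,0],[0,0,16],0],[[-0.018,-0.144,0],[0,0,24],0],[[-0.03,-0.19,0],[0,0,32],0],[[-0.045,-0.235,0],[0,0,40],0]]'
python3 - <<'E'
from h import *
go([414,-226,235],down(16)); print(bot.get_state()["eef_pos"])
E
```

```text
time: 3.35
eef_pos: [414.4, 153.1, 305.1]
tcp_rot: [0.616, 3.074, 0.011]
wrist_force: [-0.0, 1.0, -0.2]
opening: 0.2
finger_force: 0.0
time: 3.85
eef_pos: [362.7, -85.0, 300.3]
tcp_rot: [1.641, 2.678, 0.004]
wrist_force: [1.5, -0.4, -0.2]
opening: 0.1
finger_force: 0.0
shift m [-0.1489, -0.0184, 0.0652] turn deg [0.15, -0.03, 10.99]
[362.6587319  -85.02756842 300.33973584]
```

```bash
python3 -m pendant '[[[-0.035,-0.005,0],[0,0,4],0.02],[[-0.075,-0.01,0],[0,0,8],0.05],[[-0.115,-0.015,0.02],[0,0,11],0.085],[[-0.149,-0.018,0.06],[0,0,11],0.085],[[-0.149,-0.018,0.06],[0,0,11],0.085]]'
python3 -m pendant '[[[0,0,0],[0,0,0],0.085]]'
python3 - <<'E'
from h import *
np.set_printoptions(precision=1,suppress=True)
im,K,T=shot("wrist","w4.png");shot("side","s4.png");shot("top","t4.png")
print(bot.get_state()["eef_pos"],proj([414.4,-226.5,181],K,T))
E
```

```text
time: 4.35
eef_pos: [413.2, -227.4, 235.9]
tcp_rot: [-1.89, -2.504, 0.016]
wrist_force: [-1.6, 0.6, -0.0]
opening: 72.4
finger_force: 0.0
time: 4.45
eef_pos: [414.8, -224.4, 238.9]
tcp_rot: [-1.885, -2.51, 0.005]
wrist_force: [1.8, 0.2, -0.1]
opening: 84.1
finger_force: 0.0
[ 416.5 -222.9  241.1] [319.1 219.8]
```

View pics/w4.png

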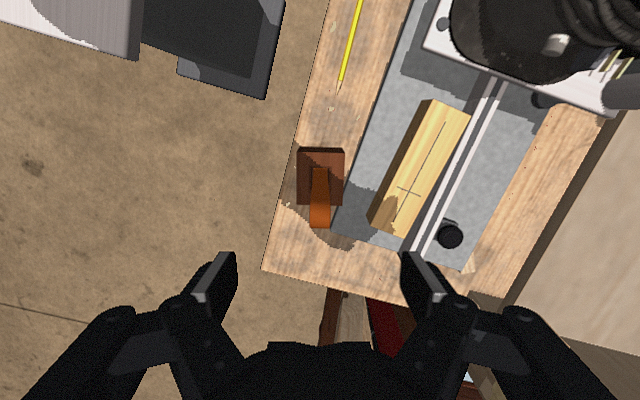

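The wrist view shows the stick top's -y edge at (320,228), the shaft along column 320 and the holder at (297–344, 148–205), all aligned with the tool. I'll compute the stick's lean and centre.

```bash
python3 - <<'E'
from h import *
np.set_printoptions(precision=2,suppress=True)
im,K,T=load("w4.png"); ims,Ks,Ts=load("s4.png"); s=lambda x,y:((x+.5)/3-.5+245,(y+.5)/3-.5+165)
Rh=R.from_euler('z',16,degrees=True)
m=cv2.inRange(cv2.cvtColor(im[160:235,300:340],cv2.COLOR_BGR2HSV),(5,180,90),(16,255,255))
for v in range(0,75,6):
    u=np.nonzero(m[v])[0]; 
    if len(u): print(v+160,u.min()+300,u.max()+300)
print("rows",np.nonzero(m.any(1))[0][[0,-1]]+160)
e=onz((320,228.5),181,K,T); print("top -y edge",e,"centre",e+Rh.apply([0,11,0]))
print("holder top corners",*[onz(p,52,K,T) for p in((297,205),(344,206),(344,154),(299,154))])
for p in((297,205),(344,206),(344,154),(299,154)): pass
print("holder ctr",np.mean([onz(p,52,K,T) for p in((297,205),(344,206),(344,154),(299,154))],0))
ms=cv2.inRange(cv2.cvtColor(ims,cv2.COLOR_BGR2HSV),(5,180,90),(16,255,255)); ms[:220]=0; ms[:,:270]=0; ms[:,320:]=0
vs=np.nonzero(ms.any(1))[0]; print("side rows",vs[[0,-1]])
for v in (vs[0]+6,vs[0]+20,vs[0]+40,vs[0]+60): u=np.nonzero(ms[v])[0]; print(v,u.min(),u.max())
for x,y,z in((414,-226,12),(414,-226,60),(414,-226,120),(414,-226,181)): print(proj([x,y,z],Ks,Ts),proj([x,y,z],K,T))
print(bot.get_state()["eef_pos"])
E
```

```text
172 314 326
178 314 326
184 313 327
190 313 327
196 316 325
202 310 329
208 310 329
214 310 329
220 310 329
226 310 329
rows [168 227]
top -y edge [ 417.01 -233.12  181.  ] centre [ 413.98 -222.54  181.  ]
holder top corners [ 397.01 -264.6    52.  ] [ 452.37 -249.76   52.  ] [ 433.07 -189.46   52.  ] [ 383.27 -203.96   52.  ]
holder ctr [ 416.43 -226.94   52.  ]
side rows [228 306]
234 292 301
248 290 302
268 291 302
288 294 304
[297.02 320.36] [319.31 172.08]
[296.44 295.89] [319.22 180.78]
[295.68 263.64] [319.06 195.74]
[294.86 228.78] [318.81 219.1 ]
[ 416.54 -222.94  241.09]
```

```bash
python3 - <<'E'
from h import *
go([414.5,-225,130],down(16))
E
```

```text
shift m [-0.0014, -0.0029, 0.1111] turn deg [0.21, -0.02, 0.42]
```

```bash
python3 -m pendant '[[[-0.001,-0.003,0.035],[0.2,0,0.4],0.085],[[-0.001,-0.003,0.07],[0.2,0,0.4],0.085],[[-0.001,-0.003,0.1],[0.2,0,0.4],0.085],[[-0.001,-0.003,0.111],[0.2,0,0.4],0.085],[[-0.001,-0.003,0.111],[0.2,0,0.4],0.07]]'
python3 -m pendant '[[[0,0,0],[0,0,0],0.03],[[0,0,0],[0,0,0],0.0],[[0,0,0],[0,0,0],0.0],[[0,0,0],[0,0,0],0.0],[[0,0,0],[0,0,0],0.0]]'
python3 -m pendant '[[[0,0,0],[0,0,0],0.0],[[0,0,0],[0,0,0],0.0]]'
```

```text
time: 5.1
eef_pos: [412.7, -224.4, 128.5]
tcp_rot: [-1.889, -2.506, 0.003]
wrist_force: [0.0, 0.3, -0.4]
opening: 72.7
finger_force: 0.0
time: 5.6
eef_pos: [414.1, -226.1, 129.8]
tcp_rot: [-1.893, -2.507, 0.002]
wrist_force: [-0.1, 0.3, 5.0]
opening: 15.4
finger_force: 58.7
time: 5.8
eef_pos: [414.2, -226.1, 129.8]
tcp_rot: [-1.893, -2.507, 0.002]
wrist_force: [0.6, -0.4, 6.8]
opening: 15.3
finger_force: 58.7
```

```bash
python3 -m pendant '[[[0,0,-0.015],[0,0,0],0],[[0,0,-0.035],[0,0,0],0],[[0,0,-0.055],[0,0,0],0],[[0,0,-0.065],[0,0,0],0],[[0,0,-0.065],[0,0,0],0]]'
python3 - <<'E'
from h import *
np.set_printoptions(precision=1,suppress=True)
im,K,T=shot("side","s5.png"); s=bot.get_state(); print(s["opening"],s["eef_pos"],s["wrist_force"])
m=cv2.inRange(cv2.cvtColor(im,cv2.COLOR_BGR2HSV),(4,170,70),(17,255,255)); m[:170]=0; m[:,:270]=0; m[:,330:]=0
n,l,st,c=cv2.connectedComponentsWithStats(m); print(st[1:][st[1:,4]>40].tolist())
R0=R.from_rotvec(s["tcp_rot"]); f=s["eef_pos"]+R0.apply([0,0,118]); print("foot exp",f,proj(f,K,T)); 
for v in range(200,320,10):
    u=np.nonzero(m[v])[0]
    if len(u): print(v,u.min(),u.max())
for x in(0,):
  for d in(-11,11): print(proj(f+R0.apply([-11,d*8/11,0]),K,T))
print(proj(s["eef_pos"],K,T))
go([468,-183,190],down(-1.65))
E
```

```text
time: 6.3
eef_pos: [414.1, -226.0, 194.7]
tcp_rot: [1.893, 2.507, -0.001]
wrist_force: [0.5, 0.0, 0.0]
opening: 15.1
finger_force: 59.0
15.458223262974476 [ 413.3 -225.6  193.7] [-0.1  0.5 -1.6]
[[289, 188, 16, 104, 1147]]
foot exp [ 413.  -225.6   75.7] [295.6 287.6]
200 292 301
210 293 302
220 293 302
230 289 301
240 289 301
250 289 302
260 290 302
270 290 302
280 290 303
290 294 299
[293.9 292.2]
[303.  289.7]
[294.2 221.1]
shift m [0.0259, 0.0643, 0.0036] turn deg [-0.14, 0.01, 17.56]
```

```bash
python3 - <<'E'
from h import *
np.set_printoptions(precision=1,suppress=True)
im,K,T=shot("wrist","w5.png"); s=bot.get_state(); R0=R.from_rotvec(s["tcp_rot"])
m=cv2.inRange(cv2.cvtColor(im,cv2.COLOR_BGR2HSV),(4,150,50),(17,255,255)); m[:,:290]=0; m[:,350:]=0
for v in range(120,270,6):
    u=np.nonzero(m[v])[0]
    if len(u): print(v,u.min(),u.max())
print(np.nonzero(m.any(1))[0][[0,-1]])
for lean in(-4,-2,0,2,4):
    g=s["eef_pos"]+R0.apply([0,0,-19]); RR=R0*R.from_rotvec([0,np.radians(lean),0])
    print(lean,proj(g+RR.apply([11,0,137]),K,T),RR.apply([0,0,1]))
E
```

```text
162 295 348
168 295 348
174 295 347
180 295 347
186 295 347
192 294 347
198 294 346
204 294 346
210 294 345
216 295 345
222 307 331
228 306 331
234 306 332
240 305 332
246 304 333
252 304 334
258 303 334
264 302 335
[157 345]
-4 [319.1 192.4] [ 0.  -0.1 -1. ]
-2 [319.1 187.6] [ 0. -0. -1.]
0 [319.1 182.8] [-0. -0. -1.]
2 [319.1 177.9] [-0.  0. -1.]
4 [319.1 173.1] [-0.   0.1 -1. ]
```

```bash
python3 -m pendant '[[[0.006,0.016,0],[0,0,6],0],[[0.013,0.033,0],[0,0,12],0],[[0.02,0.05,0],[0,0,17.5],0],[[0.026,0.064,0],[0,0,17.5],0],[[0.026,0.064,0],[0,0,17.5],0]]'
python3 - <<'E'
from h import *
np.set_printoptions(precision=1,suppress=True)
im,K,T=shot("wrist","w6.png"); s=bot.get_state(); R0=R.from_rotvec(s["tcp_rot"])
m=cv2.inRange(cv2.cvtColor(im,cv2.COLOR_BGR2HSV),(4,150,50),(17,255,255)); m[:,:290]=0; m[:,350:]=0
for v in range(150,250,8):
    u=np.nonzero(m[v])[0]
    if len(u): print(v,u.min(),u.max())
print(np.nonzero(m[:,312:328].sum(1)>255*6)[0][[0,-1]])
for lean in(-4,-2,0,2,4):
    g=s["eef_pos"]+R0.apply([0,0,-19]); RR=R0*R.from_rotvec([0,np.radians(lean),0])
    print(lean,proj(g+RR.apply([11,0,137]),K,T))
print(s["eef_pos"],s["opening"])
go([468,-183,168],down(-1.65))
cv2.imwrite("pics/w6c.png",cv2.resize(im[100:300,200:440],None,fx=3,fy=3))
E
```

```text
time: 6.9
eef_pos: [468.7, -181.1, 192.4]
tcp_rot: [-2.244, -2.195, 0.007]
wrist_force: [0.5, 0.4, -0.5]
opening: 15.5
finger_force: 58.9
190 311 328
198 310 328
206 309 329
214 291 330
222 290 331
230 290 331
238 290 332
246 290 333
[185 328]
-4 [318.5 194.2]
-2 [318.5 189.4]
0 [318.5 184.6]
2 [318.5 179.8]
4 [318.5 174.9]
[ 467.5 -182.5  192.6] 15.241940814866066
shift m [-0.0004, 0.0007, 0.0246] turn deg [-0.32, 0.12, 0.27]
```

```bash
python3 -m pendant '[[[0,0,0.012],[-0.3,0.1,0.2],0],[[0,0,0.0245],[-0.3,0.1,0.2],0],[[0,0.004,0.0245],[-0.3,0.1,0.2],0],[[0,0.008,0.0245],[-0.3,0.1,0.2],0],[[0,0.011,0.0245],[-0.3,0.1,0.2],0]]'
python3 -m pendant '[[[0,0.001,0],[0,0,0],0],[[0,0.002,0],[0,0,0],0],[[0,0.004,0],[0,0,0],0],[[0,0.006,0],[0,0,0],0],[[0,0.008,0],[0,0,0],0]]'
python3 - <<'E'
from h import *
im,K,T=shot("top","t6.png"); s=bot.get_state(); print(s["eef_pos"],s["wrist_force"],s["moment"])
E
```

```text
time: 7.45
eef_pos: [479.1, -183.9, 169.1]
tcp_rot: [2.255, 2.185, 0.003]
wrist_force: [-0.4, 0.6, -0.8]
opening: 15.2
finger_force: 58.9
time: 7.95
eef_pos: [485.1, -183.8, 168.6]
tcp_rot: [-2.255, -2.184, -0.0]
wrist_force: [-2.1, -0.6, 0.6]
opening: 15.4
finger_force: 59.3
[ 486.10274455 -183.84481036  168.65496021] [-0.83164129  0.71823937 -0.9571052 ] [-0.03411021  0.28718818  0.00448083]
```

```bash
python3 -m pendant '[[[0,0.001,0],[0,0,0],0],[[0,0.002,0],[0,0,0],0],[[0,0.003,0],[0,0,0],0],[[0,0.004,0],[0,0,0],0],[[0,0.004,0],[0,0,0],0]]'
python3 -m pendant '[[[0,0.0007,0],[0,0,0],0],[[0,0.0015,0],[0,0,0],0],[[0,0.002,0],[0,0,0],0],[[0,0.002,0],[0,0,0],0]]'
python3 -m pendant '[[[0,0.0007,0],[0,0,0],0],[[0,0.0015,0],[0,0,0],0],[[0,0.002,0],[0,0,0],0],[[0,0.002,0],[0,0,0],0]]'
```

```text
time: 8.5
eef_pos: [490.7, -184.0, 168.9]
tcp_rot: [2.255, 2.185, 0.003]
wrist_force: [-0.9, 0.0, -1.3]
opening: 15.4
finger_force: 59.0
time: 8.9
eef_pos: [491.9, -184.2, 168.8]
tcp_rot: [2.256, 2.186, 0.002]
wrist_force: [-2.3, -0.7, -0.7]
opening: 15.5
finger_force: 59.1
time: 9.3
eef_pos: [493.1, -184.3, 168.6]
tcp_rot: [-2.255, -2.185, 0.0]
wrist_force: [-4.8, -0.5, 2.7]
opening: 15.2
finger_force: 59.5
```

```bash
python3 -m pendant '[[[0,0.001,0],[0,0,0],0],[[0,0.0015,0],[0,0,0],0],[[0,-0.004,0],[0,0,0],0],[[0,-0.012,0],[0,0,0],0],[[0,-0.022,0],[0,0,0],0]]'
python3 -m pendant '[[[0.0,-0.005,-0.02],[0,0,0],0],[[-0.0,-0.005,-0.05],[0,0,0],0],[[-0.02,-0.005,-0.07],[0,0,0],0],[[-0.06,0.0,-0.07],[0,0,0],0],[[-0.1,0.0,-0.07],[0,0,0],0]]'
cat > bl.py <<'E'
import sys; from h import *
np.set_printoptions(precision=1,suppress=True)
for n,lo in(("top",(15,60,120)),("side",(13,60,90))):
    im,K,T=shot(n,n+sys.argv[1]); h=cv2.cvtColor(im,cv2.COLOR_BGR2HSV); m=cv2.inRange(h,lo,(35,255,255))
    r={"top":(372,186,450,222),"side":(325,230,385,318)}[n]; z=np.zeros_like(m); z[r[1]:r[3],r[0]:r[2]]=m[r[1]:r[3],r[0]:r[2]]
    z=cv2.morphologyEx(z,cv2.MORPH_OPEN,np.ones((3,3)))
    k=max(cv2.findContours(z,0,2)[0],key=cv2.contourArea); P=np.array([onz(p[0],76,K,T)[:2] for p in k],np.float32); q=cv2.minAreaRect(P)
    print(n,np.array(q[0]),np.array(q[1]),q[2]); print(cv2.boxPoints(q))
E
python3 bl.py 7.png; python3 - <<'E'
from h import *
im,_,_=load("top7.png"); im2,_,_=load("side7.png")
a=cv2.resize(im[165:255,350:460],None,fx=4,fy=4,interpolation=cv2.INTER_CUBIC); b=cv2.resize(im2[215:325,270:360+30],None,fx=3.3,fy=3.3,interpolation=cv2.INTER_CUBIC)
b=cv2.resize(b,(int(b.shape[1]*a.shape[0]/b.shape[0]),a.shape[0])); print(a.shape,b.shape); o=np.hstack([a,b])[:, :800]; cv2.imwrite("pics/c7.png",o)
print(bot.get_state()["eef_pos"])
E
```

```text
time: 9.8
eef_pos: [473.8, -183.0, 169.4]
tcp_rot: [2.253, 2.184, 0.006]
wrist_force: [-0.5, -0.4, -0.9]
opening: 15.7
finger_force: 59.1
time: 10.3
eef_pos: [471.8, -282.9, 240.4]
tcp_rot: [2.247, 2.188, 0.01]
wrist_force: [1.4, -0.3, -0.8]
opening: 15.3
finger_force: 59.2
top [ 520.1 -187.8] [149.1  44.1] 89.24871826171875
[[ 497.1 -262.1]
 [ 541.2 -262.7]
 [ 543.1 -113.6]
 [ 499.1 -113. ]]
side [ 514.1 -168.6] [275.7  62.1] 87.96297454833984
[[ 478.2 -305.3]
 [ 540.2 -307.5]
 [ 550.   -31.9]
 [ 488.   -29.7]]
(360, 440, 3) (360, 392, 3)
[ 467.39138379 -290.58134538  240.32514943]
```

View pics/c7.png

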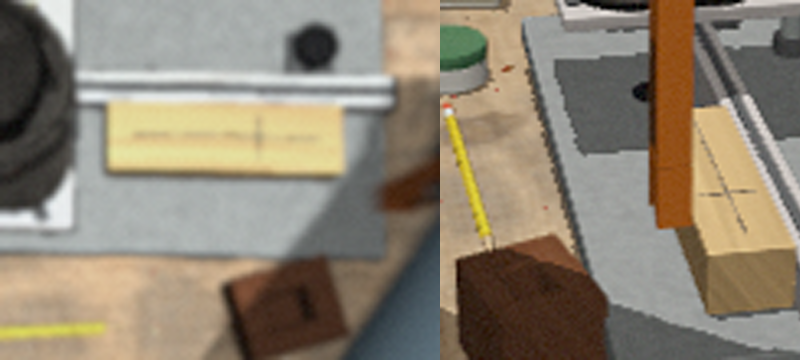

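The left half shows the blank flat along the fence (105–345, 102–175). The right half shows the stick hanging clear with its foot at (670,225). Next I'll compute the leaned approach.

```bash
cat >> h.py <<'E'
def notch(a,lean=40,az=-1.65):
    Rt=down(az,lean); p=np.array(a)-Rt.apply([0,0,110]); go(p,Rt); return p
def where():
    s=bot.get_state(); Rt=R.from_rotvec(s["tcp_rot"]); zz=Rt.apply([0,0,1]); print("notch",np.round(s["eef_pos"]+Rt.apply([0,0,110]),1),"lean",round(float(np.degrees(np.arctan2(zz[1],-zz[2]))),2),"xtilt",round(float(np.degrees(np.arcsin(zz[0]))),2),"F",np.round(s["wrist_force"],1),"M",np.round(s["moment"],2),"t",s["time"],"q",np.round(s["q"],2))
E
python3 - <<'E'
from h import *
where(); print(notch([517.5,-285,100]))
E
```

```text
notch [ 467.9 -291.2  130.3] lean -0.33 xtilt 0.28 F [-0.9 -0.7 -1. ] M [0.01 0.07 0.03] t 10.4 q [-0.39  0.28  1.01  1.87 -0.26  1.13  0.68]
shift m [-0.0627, 0.0504, 0.0567] turn deg [0.53, 40.32, -0.59]
[ 515.46407646 -355.67731984  184.26488874]
```

```bash
python3 -m pendant '[[[-0.012,0.01,0],[0,8,0],0],[[-0.025,0.02,0],[0,16,0],0],[[-0.038,0.03,0],[0,24,0],0],[[-0.05,0.04,0],[0.5,32,-0.6],0],[[-0.063,0.05,0],[0.5,40.3,-0.6],0]]'
python3 -m pendant '[[[0,0,0],[0,0,0],0],[[0,0,0],[0,0,0],0]]'
python3 - <<'E'
from h import *
where(); notch([517,-275,88])
E
```

```text
time: 10.9
eef_pos: [518.9, -348.1, 239.8]
tcp_rot: [-1.828, -1.797, -0.676]
wrist_force: [1.1, 0.2, -1.1]
opening: 15.4
finger_force: 59.1
time: 11.1
eef_pos: [516.5, -348.7, 236.8]
tcp_rot: [-1.835, -1.792, -0.668]
wrist_force: [0.6, 0.8, 0.5]
opening: 15.5
finger_force: 59.2
notch [ 517.6 -277.4  152.9] lean 40.35 xtilt 0.54 F [0.6 0.8 0.5] M [-0.74  0.   -0.  ] t 11.1 q [ 0.32  0.75  0.72  1.38 -0.83  1.83  1.09]
shift m [-0.0395, -0.0013, 0.0511] turn deg [-0.52, -0.35, 0.12]
```

```bash
python3 -m pendant '[[[-0.015,-0.001,0.02],[-0.5,-0.3,0],0],[[-0.03,-0.001,0.038],[-0.5,-0.3,0],0],[[-0.0395,-0.001,0.051],[-0.5,-0.3,0],0],[[-0.0395,-0.001,0.051],[-0.5,-0.3,0],0],[[-0.0395,-0.001,0.051],[-0.5,-0.3,0],0]]'
python3 - <<'E'
from h import *
where(); notch([517,-267,79.5]); notch([517,-267,76]); notch([517,-257,76])
im,K,T=shot("side","s8.png"); print(proj([517,-267,88],K,T))
cv2.imwrite("pics/s8c.png",cv2.resize(im[170:320,270:400],None,fx=4,fy=4,interpolation=cv2.INTER_CUBIC))
E
```

```text
time: 11.6
eef_pos: [516.6, -343.8, 174.9]
tcp_rot: [-1.84, -1.8, -0.675]
wrist_force: [0.4, 0.3, 0.8]
opening: 15.2
finger_force: 59.2
notch [ 518.6 -273.    90.7] lean 40.07 xtilt 1.05 F [0.4 0.3 0.8] M [-0.87  0.08 -0.02] t 11.6 q [ 0.32  0.8   0.7   1.44 -0.85  1.74  1.15]
shift m [-0.0025, -0.0018, 0.0124] turn deg [-0.01, -0.08, 0.4]
shift m [-0.0047, -0.0018, 0.0151] turn deg [-0.01, -0.08, 0.4]
shift m [0.0029, -0.002, 0.0215] turn deg [-0.01, -0.08, 0.4]
[365.08189877 287.84364487]
```

```bash
python3 -m pendant '[[[-0.001,-0.001,0.006],[0,0,0.3],0],[[-0.0025,-0.0018,0.0124],[0,0,0.4],0],[[-0.003,-0.0018,0.0131],[0,0,0.4],0],[[-0.003,-0.0018,0.0131],[0,0,0.4],0]]'
python3 - <<'E'
from h import *
where()
E
python3 -m pendant '[[[-0.0006,0,0.0008],[0,0,0],0],[[-0.0013,0,0.0015],[0,0,0],0],[[-0.0013,0,0.0015],[0,0,0],0]]'
python3 - <<'E'
from h import *
where()
E
```

```text
time: 12.05
eef_pos: [514.4, -338.5, 162.2]
tcp_rot: [-1.847, -1.791, -0.673]
wrist_force: [0.5, 0.2, -0.3]
opening: 15.7
finger_force: 59.2
notch [ 516.4 -267.7   78. ] lean 40.06 xtilt 1.07 F [ 0.5  0.2 -0.3] M [-0.74  0.01 -0.04] t 12.05 q [ 0.32  0.81  0.7   1.46 -0.86  1.72  1.15]
time: 12.35
eef_pos: [514.4, -339.1, 160.5]
tcp_rot: [-1.847, -1.792, -0.672]
wrist_force: [0.2, -0.8, -0.8]
opening: 15.4
finger_force: 59.4
notch [ 516.5 -268.3   76.3] lean 40.02 xtilt 1.1 F [ 0.2 -0.8 -0.8] M [-0.79  0.03  0.06] t 12.35 q [ 0.32  0.81  0.7   1.46 -0.86  1.71  1.16]
```

```bash
python3 -m pendant '[[[-0.0006,0,0.0008],[0,0,0],0],[[-0.0013,0,0.0015],[0,0,0],0],[[-0.0013,0,0.0015],[0,0,0],0]]'
python3 -m pendant '[[[-0.0006,0,0.0008],[0,0,0],0],[[-0.0013,0,0.0015],[0,0,0],0],[[-0.0013,0,0.0015],[0,0,0],0]]'
python3 - <<'E'
from h import *
where()
E
```

```text
time: 12.65
eef_pos: [514.4, -339.5, 160.0]
tcp_rot: [-1.847, -1.792, -0.674]
wrist_force: [-1.2, -1.7, 5.4]
opening: 15.3
finger_force: 60.1
time: 12.95
eef_pos: [514.4, -339.8, 159.6]
tcp_rot: [-1.847, -1.792, -0.676]
wrist_force: [-1.7, -3.4, 8.9]
opening: 14.9
finger_force: 60.7
notch [ 516.7 -269.    75.4] lean 40.08 xtilt 1.2 F [-1.7 -3.4  8.9] M [0.61 0.22 0.21] t 12.95 q [ 0.32  0.81  0.7   1.46 -0.86  1.71  1.16]
```

```bash
python3 -m pendant '[[[0.0008,0,-0.0009],[0,0,0],0],[[0.0023,0,0.0004],[0,0,0],0],[[0.0038,0,0.0017],[0,0,0],0],[[0.0054,0,0.003],[0,0,0],0],[[0.0054,0,0.003],[0,0,0],0]]'
python3 - <<'E'
from h import *
where()
E
```

```text
time: 13.45
eef_pos: [514.6, -336.2, 160.5]
tcp_rot: [-1.853, -1.796, -0.672]
wrist_force: [-0.2, -6.0, 8.4]
opening: 15.4
finger_force: 60.7
notch [ 517.1 -265.9   75.9] lean 39.72 xtilt 1.31 F [-0.2 -6.   8.4] M [-0.3   0.17  0.16] t 13.45 q [ 0.31  0.8   0.7   1.47 -0.86  1.7   1.16]
```

```bash
python3 -m pendant '[[[0.0006,0,-0.0008],[0,0,0],0],[[0.0021,0,0.0005],[0,0,0],0],[[0.0037,0,0.0018],[0,0,0],0],[[0.0052,0,0.003],[0,0,0],0]]'
python3 - <<'E'
from h import *
where()
im,K,T=shot("top","t9.png")
h=cv2.cvtColor(im,cv2.COLOR_BGR2HSV); m=cv2.inRange(h,(15,60,120),(35,255,255)); z=np.zeros_like(m); z[186:222,365:450]=m[186:222,365:450]
k=max(cv2.findContours(z,0,2)[0],key=cv2.contourArea); P=np.array([onz(p[0],76,K,T)[:2] for p in k]); print(P.min(0),P.max(0))
E
```

```text
time: 13.85
eef_pos: [515.1, -329.5, 160.6]
tcp_rot: [-1.852, -1.795, -0.673]
wrist_force: [-1.3, -7.5, 8.6]
opening: 15.0
finger_force: 60.7
notch [ 517.5 -259.2   76.1] lean 39.77 xtilt 1.28 F [-1.3 -7.5  8.6] M [-0.67  0.12  0.09] t 13.85 q [ 0.3   0.8   0.7   1.48 -0.86  1.7   1.15]
[ 497.17382056 -263.66266031] [ 543.13869973 -111.11011852]
```

```bash
python3 -m pendant '[[[0.005,0.0005,0.0034],[0,0,0],0],[[0.0112,0.0005,0.0085],[0,0,0],0],[[0.0173,0.0005,0.0136],[0,0,0],0],[[0.0235,0.0005,0.0187],[0,0,0],0],[[0.0296,0.0005,0.0238],[0,0,0],0]]'
python3 - <<'E'
from h import *
where()
E
```

```text
time: 14.4
eef_pos: [516.3, -292.6, 160.9]
tcp_rot: [-1.854, -1.795, -0.67]
wrist_force: [-0.6, -6.2, 5.7]
opening: 15.2
finger_force: 60.6
notch [ 518.8 -222.5   76.2] lean 39.62 xtilt 1.29 F [-0.6 -6.2  5.7] M [-0.98  0.11  0.1 ] t 14.4 q [ 0.24  0.75  0.7   1.56 -0.86  1.66  1.13]
```

```bash
python3 -m pendant '[[[0.006,0.0007,0.005],[0,0,0],0],[[0.0123,0.001,0.0102],[0,0,0],0],[[0.0185,0.001,0.0153],[0,0,0],0],[[0.0246,0.001,0.0205],[0,0,0],0],[[0.0308,0.001,0.0256],[0,0,0],0]]'
python3 - <<'E'
from h import *
where()
im,K,T=shot("side","s10.png"); im2,K2,T2=shot("top","t10.png")
a=cv2.resize(im2[165:225,330:460],(650,300),interpolation=cv2.INTER_CUBIC); b=cv2.resize(im[170:320,280:400],(230,300),interpolation=cv2.INTER_CUBIC)
np.set_printoptions(precision=1,suppress=True)
for n,(I,KK,TT,r) in dict(top=(im2,K2,T2,(360,186,450,222)),side=(im,K,T,(325,215,385,318))).items():
    m=cv2.inRange(cv2.cvtColor(I,cv2.COLOR_BGR2HSV),(15,60,110),(35,255,255)); z=np.zeros_like(m); z[r[1]:r[3],r[0]:r[2]]=m[r[1]:r[3],r[0]:r[2]]; z=cv2.morphologyEx(z,2,np.ones((3,3)))
    k=max(cv2.findContours(z,0,2)[0],key=cv2.contourArea)[:,0]
    for f in (lambda p:p[0]+p[1],lambda p:p[0]-p[1],lambda p:-p[0]+p[1],lambda p:-p[0]-p[1]): p=max(k,key=f); print(n,p,onz(p,76,KK,TT)[:2])
E
```

```text
time: 14.9
eef_pos: [517.8, -253.7, 161.1]
tcp_rot: [-1.856, -1.795, -0.668]
wrist_force: [-1.5, -7.4, 6.6]
opening: 15.6
finger_force: 60.9
notch [ 520.2 -183.7   76.3] lean 39.54 xtilt 1.26 F [-1.5 -7.4  6.6] M [-1.14  0.47  0.41] t 14.9 q [ 0.18  0.7   0.7   1.63 -0.86  1.61  1.11]
top [404 207] [ 500.7 -181.8]
top [404 191] [ 542.2 -183.4]
top [368 206] [504.5 -90.2]
top [368 191] [543.4 -91.2]
side [365 284] [ 525.8 -237.8]
side [352 240] [545.5 -80.3]
side [342 285] [ 488.2 -233.4]
side [328 232] [507.3 -36.5]
```

```bash
python3 -m pendant '[[[0.006,0.0003,0.005],[0,0,0],0],[[0.0123,0.0003,0.0102],[0,0,0],0],[[0.0185,0.0003,0.0153],[0,0,0],0],[[0.0246,0.0003,0.0205],[0,0,0],0],[[0.0308,0.0003,0.0256],[0,0,0],0]]'
python3 - <<'E'
from h import *
where()
E
python3 -m pendant '[[[0.006,0.0003,0.005],[0,0,0],0],[[0.0123,0.0003,0.0102],[0,0,0],0],[[0.0185,0.0003,0.0153],[0,0,0],0],[[0.0246,0.0003,0.0205],[0,0,0],0],[[0.0308,0.0003,0.0256],[0,0,0],0]]'
python3 - <<'E'
from h import *
where()
E
```

```text
time: 15.5
eef_pos: [519.4, -213.5, 161.0]
tcp_rot: [-1.855, -1.795, -0.669]
wrist_force: [-2.2, -7.3, 6.1]
opening: 15.5
finger_force: 60.8
notch [ 521.8 -143.4   76.3] lean 39.6 xtilt 1.25 F [-2.2 -7.3  6.1] M [-1.15  0.52  0.43] t 15.5 q [ 0.11  0.66  0.7   1.7  -0.87  1.57  1.08]
time: 16.0
eef_pos: [520.9, -173.6, 161.0]
tcp_rot: [-1.855, -1.794, -0.669]
wrist_force: [-2.7, -8.4, 7.2]
opening: 15.2
finger_force: 61.0
notch [ 523.2 -103.5   76.3] lean 39.6 xtilt 1.23 F [-2.7 -8.4  7.2] M [-1.26  0.6   0.52] t 16.0 q [ 0.05  0.62  0.69  1.76 -0.88  1.52  1.05]
```

```bash
python3 -m pendant '[[[0.0045,0,0.0037],[0,0,0],0],[[0.0085,0,0.007],[0,0,0],0],[[0.0115,0,0.0096],[0,0,0],0],[[0.0138,0,0.0115],[0,0,0],0]]'
python3 -m pendant '[[[0.0008,0,0.0006],[0,0,0],0],[[0.0015,0,0.0013],[0,0,0],0],[[0.0023,0,0.0019],[0,0,0],0],[[0.0031,0,0.0026],[0,0,0],0]]'
python3 - <<'E'
from h import *
where()
im,K,T=shot("side","s11.png"); 
cv2.imwrite("pics/s11c.png",cv2.resize(im[150:320,270:430],None,fx=3.5,fy=3.5,interpolation=cv2.INTER_CUBIC))
E
```

```text
time: 16.4
eef_pos: [521.5, -155.2, 161.0]
tcp_rot: [-1.854, -1.794, -0.669]
wrist_force: [-3.0, -8.9, 6.4]
opening: 15.4
finger_force: 60.8
time: 16.8
eef_pos: [521.6, -151.7, 161.0]
tcp_rot: [-1.855, -1.794, -0.669]
wrist_force: [-2.5, -8.1, 7.7]
opening: 15.4
finger_force: 60.9
notch [524.  -81.6  76.3] lean 39.63 xtilt 1.23 F [-2.5 -8.1  7.7] M [-1.22  0.69  0.57] t 16.8 q [ 0.01  0.59  0.69  1.79 -0.89  1.5   1.03]
```

```bash
python3 -m pendant '[[[0.0004,0,0.0003],[0,0,0],0],[[0.0008,0,0.0006],[0,0,0],0],[[0.0012,0,0.001],[0,0,0],0],[[0.0015,0,0.0013],[0,0,0],0]]'
python3 -m pendant '[[[0.0004,0,0.0003],[0,0,0],0],[[0.0008,0,0.0006],[0,0,0],0],[[0.0012,0,0.001],[0,0,0],0]]'
python3 -m pendant '[[[0.0004,0,0.0003],[0,0,0],0],[[0.0008,0,0.0006],[0,0,0],0],[[0.0012,0,0.001],[0,0,0],0]]'

```

```text
time: 17.25
eef_pos: [521.7, -150.0, 161.0]
tcp_rot: [-1.855, -1.794, -0.669]
wrist_force: [-3.0, -8.8, 7.0]
opening: 15.4
finger_force: 60.7
time: 17.55
eef_pos: [521.7, -148.2, 161.0]
tcp_rot: [-1.855, -1.794, -0.669]
wrist_force: [-3.7, -9.0, 7.6]
opening: 15.2
finger_force: 60.7
time: 17.85
eef_pos: [521.8, -146.7, 161.0]
tcp_rot: [-1.855, -1.794, -0.669]
wrist_force: [-3.2, -8.6, 7.3]
opening: 15.4
finger_force: 60.7
```

```bash
python3 -m pendant '[[[0.0004,0,0.0003],[0,0,0],0],[[0.0008,0,0.0006],[0,0,0],0],[[0.0012,0,0.001],[0,0,0],0]]'
python3 - <<'E'
from h import *
np.set_printoptions(precision=1,suppress=True)
where(); im,K,T=shot("top","t12.png")
m=cv2.inRange(cv2.cvtColor(im,cv2.COLOR_BGR2HSV),(15,60,110),(35,255,255))
for v in (194,196,198,200,202,204,206,208): print(v,''.join('#' if x else '.' for x in m[v,285:330]), onz((300,v),76,K,T)[0])
print(onz((300,200),76,K,T),onz((310,200),76,K,T))
cv2.imwrite("pics/t12c.png",np.hstack([cv2.resize(im[150:225,285:405],(480,300),interpolation=cv2.INTER_CUBIC)]))
E
```

```text
time: 18.15
eef_pos: [521.9, -145.1, 161.0]
tcp_rot: [-1.855, -1.794, -0.669]
wrist_force: [-2.9, -8.7, 7.8]
opening: 15.2
finger_force: 60.7
notch [524.2 -74.9  76.3] lean 39.63 xtilt 1.23 F [-2.9 -8.7  7.8] M [-1.2  0.7  0.6] t 18.15 q [ 0.   0.6  0.7  1.8 -0.9  1.5  1. ]
194 #...................############............. 537.8992182730301
196 ######..............############............. 532.6887945294059
198 ######....#####################.............. 527.4854338447894
200 ######.....####################.............. 522.2891218672731
202 ######.....####################.............. 517.0998442838066
204 ######.....####################.............. 511.91758682006525
206 ######...............#########............... 506.74233524031945
208 ######....................................... 501.57407534730396
[522.3  83.3  76. ] [522.   57.7  76. ]
```

```bash
python3 -m pendant '[[[0.0004,0,0.0003],[0,0,0],0],[[0.0008,0,0.0006],[0,0,0],0],[[0.0008,0,0.0006],[0,0,0],0]]'
python3 -m pendant '[[[0.0004,0,0.0003],[0,0,0],0],[[0.0008,0,0.0006],[0,0,0],0],[[0.0008,0,0.0006],[0,0,0],0]]'
python3 -m pendant '[[[0.0004,0,0.0003],[0,0,0],0],[[0.0008,0,0.0006],[0,0,0],0],[[0.0008,0,0.0006],[0,0,0],0]]'
```

```text
time: 18.5
eef_pos: [521.9, -143.8, 160.9]
tcp_rot: [-1.854, -1.794, -0.669]
wrist_force: [-1.9, -8.2, 6.1]
opening: 15.2
finger_force: 60.7
time: 18.8
eef_pos: [521.9, -143.1, 161.0]
tcp_rot: [-1.855, -1.794, -0.669]
wrist_force: [-2.5, -8.5, 7.8]
opening: 15.4
finger_force: 60.7
time: 19.1
eef_pos: [521.9, -143.0, 161.2]
tcp_rot: [-1.856, -1.795, -0.668]
wrist_force: [-3.7, -9.6, 7.8]
opening: 15.3
finger_force: 61.0
```

```bash
python3 -m pendant '[[[0.0004,0,0.0003],[0,0,0],0],[[0.0008,0,0.0006],[0,0,0],0],[[0.0008,0,0.0006],[0,0,0],0]]'
python3 - <<'E'
from h import *
where()
E
```

```text
time: 19.4
eef_pos: [521.8, -142.8, 161.3]
tcp_rot: [-1.858, -1.795, -0.668]
wrist_force: [-3.0, -10.6, 7.9]
opening: 15.5
finger_force: 61.2
notch [524.3 -72.9  76.4] lean 39.47 xtilt 1.29 F [ -3.  -10.6   7.9] M [-1.55  0.77  0.62] t 19.4 q [-0.    0.58  0.69  1.8  -0.89  1.48  1.02]
```

```bash
python3 -m pendant '[[[0,0,-0.001],[0,0,0],0],[[0,0,-0.003],[0,0,0],0],[[0,0,-0.006],[0,0,0],0],[[0,0,-0.015],[0,0,0],0],[[0,0,-0.035],[0,0,0],0]]'
python3 -m pendant '[[[-0.008,0,-0.04],[0,0,0],0],[[-0.02,0,-0.075],[0,0,0],0],[[-0.04,0,-0.1],[0,0,0],0],[[-0.04,0,-0.1],[0,0,0],0]]'
python3 - <<'E'
from h import *
np.set_printoptions(precision=1,suppress=True)
where(); im,K,T=shot("top","t13.png"); ims,Ks,Ts=shot("side","s13.png")
m=cv2.inRange(cv2.cvtColor(im,cv2.COLOR_BGR2HSV),(15,60,110),(35,255,255))
for v in (194,196,200,206): print(v,''.join('#' if x else '.' for x in m[v,285:330]))
a=cv2.resize(im[150:225,285:385],(400,300),interpolation=cv2.INTER_CUBIC); b=cv2.resize(ims[190:290,320:420],(300,300),interpolation=cv2.INTER_CUBIC); cv2.imwrite("pics/c13.png",np.hstack([a,b]))
go([414.5,-225.5,230],down(16)); print(bot.get_state()["eef_pos"])
E
```

```text
time: 19.9
eef_pos: [521.2, -155.6, 185.9]
tcp_rot: [-1.84, -1.79, -0.671]
wrist_force: [-0.2, -0.6, -2.2]
opening: 15.8
finger_force: 64.0
time: 20.3
eef_pos: [518.6, -258.0, 239.5]
tcp_rot: [-1.854, -1.791, -0.673]
wrist_force: [-1.2, -0.1, -0.2]
opening: 15.2
finger_force: 64.2
notch [ 521.1 -187.5  155.1] lean 39.85 xtilt 1.32 F [-1.2 -0.1 -0.2] M [-0.8  0.1  0. ] t 20.3 q [ 0.2  0.6  0.7  1.6 -0.8  1.7  1. ]
194 #...................############.............
196 ######..............############.............
200 ######.....####################..............
206 ######..............##########...............
shift m [0.0133, -0.1056, 0.022] turn deg [6.19, -39.87, -16.99]
[ 519.3 -253.   238.2]
```

View pics/c13.png

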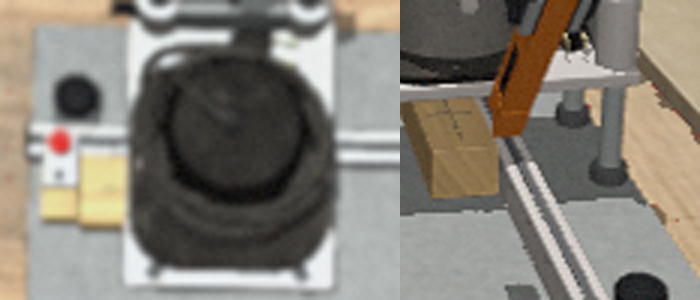

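The left half shows the blank (82–125, 155–225) touching the stop and flat along the fence line. The right half shows its tail just under the plate and the stick clear. Now I'll return the stick.

```bash
python3 -m pendant '[[[0,-0.015,0],[1,-7.5,-3],0],[[0.003,-0.03,0],[2,-15,-6],0],[[0.005,-0.05,0],[3,-22.5,-9.5],0],[[0.008,-0.07,0],[4.5,-30,-13],0],[[0.01,-0.085,0.01],[5.5,-36,-15.5],0]]'
python3 - <<'E'
from h import *
go([414.1,-226.1,210],R.from_rotvec([-1.893,-2.507,0.002]))
E
```

```text
time: 20.9
eef_pos: [434.8, -234.5, 237.0]
tcp_rot: [-1.891, -2.455, -0.075]
wrist_force: [-0.9, 0.6, -0.7]
opening: 15.3
finger_force: 64.1
shift m [0.0117, -0.0182, 0.0276] turn deg [0.8, -3.63, -1.09]
```

```bash
python3 -m pendant '[[[0.006,-0.009,0.01],[0.4,-1.8,-0.5],0],[[0.0117,-0.0182,0.02],[0.8,-3.6,-1.1],0],[[0.0117,-0.0182,0.02],[0.8,-3.6,-1.1],0],[[0.0117,-0.0182,0.02],[0.8,-3.6,-1.1],0]]'
python3 - <<'E'
from h import *
np.set_printoptions(precision=1,suppress=True)
im,K,T=shot("wrist","w14.png"); s=bot.get_state(); R0=R.from_rotvec(s["tcp_rot"])
h=cv2.cvtColor(im,cv2.COLOR_BGR2HSV)
for v in range(160,230,4): print(v,h[v,320],h[v,300])
for lean in(-4,0,4):
    g=s["eef_pos"]+R0.apply([0,0,-19]); RR=R0*R.from_rotvec([0,np.radians(lean),0])
    print(lean,proj(g+RR.apply([11,0,137]),K,T))
go([414.1,-226.1,195],R.from_rotvec([-1.893,-2.507,0.002])); print(s["eef_pos"])
E
```

```text
time: 21.3
eef_pos: [414.2, -226.8, 217.2]
tcp_rot: [-1.893, -2.501, -0.002]
wrist_force: [1.7, -0.5, -0.6]
opening: 15.2
finger_force: 64.1
160 [ 10 158 126] [  8 150  75]
164 [ 11 151 127] [ 10 147  71]
168 [ 11 149  77] [ 13 152  74]
172 [  7 146  70] [ 12 163  72]
176 [ 10 153  70] [ 12 168  70]
180 [ 10 167  67] [ 11 162  74]
184 [ 10 169  86] [ 13 177  69]
188 [  9 188  92] [ 13 128  72]
192 [ 12 252  83] [  9 141  76]
196 [ 12 198  94] [ 11 164  70]
200 [ 11 189  96] [  9 133  75]
204 [ 10 196  95] [  7 164  70]
208 [ 11 213  91] [ 10 158  68]
212 [ 13 239  94] [ 15  91 152]
216 [ 13 221  91] [ 15  94 138]
220 [ 11 219  91] [ 14  96 117]
224 [ 10 193  95] [ 14  97 225]
228 [ 12 209  94] [ 14  79 213]
-4 [320.1 194.8]
0 [320.2 185.2]
4 [320.2 175.5]
shift m [0.002, -0.0, 0.0228] turn deg [-0.01, -0.2, -0.23]
[ 414.7 -228.1  217.8]
```

```bash
python3 -m pendant '[[[0.002,0,0.015],[0,-0.2,-0.2],0],[[0.002,0,0.028],[0,-0.2,-0.2],0],[[0.002,0,0.028],[0,-0.2,-0.2],0],[[0.002,0,0.028],[0,-0.2,-0.2],0]]'
python3 - <<'E'
from h import *
go([414.1,-226.1,150],R.from_rotvec([-1.893,-2.507,0.002])); print(bot.get_state()["eef_pos"])
E
```

```text
time: 21.75
eef_pos: [413.2, -227.7, 189.3]
tcp_rot: [-1.897, -2.504, 0.007]
wrist_force: [-0.4, 0.0, -0.7]
opening: 15.7
finger_force: 64.0
shift m [0.0013, 0.0014, 0.0393] turn deg [-0.15, 0.08, -0.19]
[ 413.20603518 -227.65555517  189.30758403]
```

```bash
python3 -m pendant '[[[0.001,0.001,0],[0,0,-0.2],0],[[0.0013,0.0014,0.008],[-0.1,0,-0.2],0],[[0.0013,0.0014,0.015],[-0.1,0,-0.2],0],[[0.0013,0.0014,0.021],[-0.1,0,-0.2],0],[[0.0013,0.0014,0.027],[-0.1,0,-0.2],0]]'
python3 - <<'E'
from h import *
go([414.1,-226.1,131],R.from_rotvec([-1.893,-2.507,0.002])); s=bot.get_state(); print(s["eef_pos"],s["wrist_force"])
E
```

```text
time: 22.25
eef_pos: [414.0, -225.3, 161.8]
tcp_rot: [1.891, 2.508, -0.002]
wrist_force: [0.6, 0.2, -0.2]
opening: 15.3
finger_force: 64.0
shift m [-0.0007, -0.0001, 0.0308] turn deg [0.01, 0.04, 0.08]
[ 414.02610235 -225.29972981  161.75060007] [ 0.58081051  0.19663767 -0.15251875]
```

Foot is at about 44, inside the slot, and the wrist feels no force. I'll continue down.

```bash
python3 -m pendant '[[[0,0,0.008],[0,0,0],0],[[0,0,0.016],[0,0,0],0],[[0,0,0.023],[0,0,0],0],[[0,0,0.028],[0,0,0],0],[[0,0,0.03],[0,0,0],0]]'
python3 -m pendant '[[[0,0,0],[0,0,0],0],[[0,0,0.001],[0,0,0],0],[[0,0,0.001],[0,0,0],0]]'
```

```text
time: 22.75
eef_pos: [413.8, -225.4, 131.8]
tcp_rot: [1.891, 2.508, -0.003]
wrist_force: [-0.6, -0.4, -0.6]
opening: 14.9
finger_force: 64.0
time: 23.05
eef_pos: [414.5, -225.6, 131.7]
tcp_rot: [1.89, 2.507, -0.002]
wrist_force: [0.2, 0.3, -0.8]
opening: 15.4
finger_force: 64.0
```

```bash
python3 -m pendant '[[[0,0,0.001],[0,0,0],0],[[0,0,0.002],[0,0,0],0],[[0,0,0.002],[0,0,0],0]]'
python3 -m pendant '[[[0,0,0],[0,0,0],0.02],[[0,0,0],[0,0,0],0.03],[[0,0,0],[0,0,0],0.05],[[0,0,0],[0,0,0],0.06],[[0,0,0],[0,0,0],0.06]]'
python3 -m pendant '[[[0,0,-0.02],[0,0,0],0.06],[[0,0,-0.06],[0,0,0],0.06],[[0,0,-0.1],[0,0,0],0.06],[[0,0,-0.14],[0,0,0],0.06],[[0,0,-0.17],[0,0,0],0.06]]'
python3 -m pendant '[[[0,0,0],[0,0,0],0.06],[[0,0,0],[0,0,0],0.06]]'
python3 - <<'E'
from h import *
np.set_printoptions(precision=1,suppress=True)
im,K,T=shot("side","s15.png"); m=cv2.inRange(cv2.cvtColor(im,cv2.COLOR_BGR2HSV),(5,180,90),(16,255,255)); m[:220]=0; m[:,:270]=0; m[:,330:]=0
v=np.nonzero(m.any(1))[0]; print(v[[0,-1]])
for r in(234,248,268,288): u=np.nonzero(m[r])[0]; print(r,u.min(),u.max())
im,K,T=shot("top","t15.png"); m=cv2.inRange(cv2.cvtColor(im,cv2.COLOR_BGR2HSV),(15,60,110),(35,255,255))
for r in (194,200,206): print(''.join('#' if x else '.' for x in m[r,285:330]))
r=cv2.cvtColor(im,cv2.COLOR_BGR2HSV)[215:262,210:255]; y,x=np.nonzero(cv2.inRange(r,(0,120,80),(8,255,255))|cv2.inRange(r,(172,120,80),(180,255,255))); print("toggle",x.mean()+210,y.mean()+215,onz((x.mean()+210,y.mean()+215),100,K,T))
s=bot.get_state();print(s["eef_pos"],s["wrist_force"],s["time"])
E
```

```text
time: 23.35
eef_pos: [414.7, -225.7, 129.9]
tcp_rot: [1.89, 2.507, -0.001]
wrist_force: [-0.7, 0.0, 1.6]
opening: 15.6
finger_force: 64.4
time: 23.85
eef_pos: [414.3, -225.5, 129.5]
tcp_rot: [1.891, 2.508, -0.002]
wrist_force: [0.2, 0.8, -0.7]
opening: 60.1
finger_force: 0.0
time: 24.35
eef_pos: [414.7, -225.9, 302.1]
tcp_rot: [1.89, 2.505, 0.001]
wrist_force: [0.9, -0.0, -0.7]
opening: 60.3
finger_force: 0.0
time: 24.55
eef_pos: [414.6, -225.2, 299.9]
tcp_rot: [1.89, 2.507, 0.0]
wrist_force: [-0.3, -0.2, -0.9]
opening: 60.0
finger_force: 0.0
[228 306]
234 289 301
248 290 302
268 290 302
288 294 303
##..#...............############.............
######.....####################..............
######..............##########...............
toggle 230.3 238.2 [424.3 255.  100. ]
[ 413.3 -224.8  298.2] [-0.1  0.6 -1.6] 24.65
```

The stick is standing as before, the toggle tip has moved left (y 244 → 255), the blank is home, and the arm is clear.

```bash
python3 -c "
from workcell import bot
print(bot.sign_off())"
```

```text
the job is handed in; nothing more can be done
None
```

I handed the job in at about 25 s. The toggle is off, the blank is home against fence and stop, the stick is back in its holder, and nothing else was deliberately moved; my first try at the toggle rode up onto its tip (about 10 N). I don't have the verdict.

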